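Book in a fridge delivery: dock the temperature logger, show the carton to the scanner

ROBOT

A 6-joint arm with a two-finger parallel gripper is mounted at the origin on a cart in front of the work surface, level with it; the furniture and walls round the work are solid. World frame = base frame: x ahead of the robot, y to its left, z up, the work surface at z = 0. Lengths are in m, angles in degrees, forces in N, time in s.
With the tool pointing down it reaches from about 0.375 to 0.9 m from the base axis. Payload 3.1 kg.
Tool frame: the origin (TCP) lies midway between the tips of the shut fingers; the grasp point (between the pads) lies 19 mm behind it; z points along the fingers, y is the line along which they close (so a half turn about z gives the same grasp; the last joint's range is limited). The gripper opens to 87 mm and grips with 3 to 60 N. Pads are 19 mm wide; open, the fingers measure 117 mm over their backs; the gripper's body (75 mm by 190 mm) begins 51 mm behind the grasp point.
Start: joints at [-78.982, 30.224, 82.088, -0, 67.689, -10.227], TCP at [0.226, -0.582, 0.223] pointing down, gripper open.
Joint ranges: [-176.69, 176.69], [-43.24, 126.21], [12.49, 139.97], [-82, 262], [0, 151.66], [-163.58, 163.58]. Speed limits (degrees/s): [159.86, 159.86, 180, 180, 180, 180].

INTERFACE

Orientations are given as a 3x3 rotation matrix whose columns are the frame's x, y, z axes.
In Python, from rig import read_state, optics, bot gives the robot as it stands. The module is installed in compiled form; this text tells all that it offers.
- The arm moves only by the tool send_rows, never from a script. Its argument "commands" is a list of rows, each a list of 7 numbers: the turn, a rotation vector about the tool's x, y, z in units of 5 degrees (1.0 is 5 degrees), then the shift along the tool's x, y, z in units of 30 mm (1.0 is 30 mm), then the opening, from 0 (shut) to 1 (fully open). In form: [[rx, ry, rz, tx, ty, tz, gripper], ...]. A call has 1 to 20 rows; each row is the pose to reach, as a shift and turn from the pose commanded when the call began, along the tool's axes at that moment; what a row does not reach only later rows make up. A row lasts 1/12 s, in which the tool goes at most 41.7 mm and 7.16 degrees, less where a joint would pass 70% of its speed; a pose out of reach is approached as far as the arm can. A call with a gripper value outside its range is refused whole. The fingers move at their own pace and stop on an object; the grip force is fixed at half the most. Time passes only in rows, so rows that repeat a pose let the fingers close. It gives the time, the measured TCP pose, the force, the opening and the grip force at its end, in the units of the state.
- read_state(): the state, without advancing time (a new reading comes with each control period).
- optics.capture(name): name is "scene" or "top" or "wrist"; returns a dict with "image" (384x512x3 uint8, blue, green, red), "intrinsics" (3x3 intrinsics, pixels), "extrinsics" (4x4, takes a point from world to camera coordinates); the wrist camera has in their place "T_tool_cam" (4x4, takes a point from camera to tool coordinates, whose origin is the TCP and whose axes are the flange's). Camera axes: x right, y down, z forward; pixel columns grow to the right and rows downward; lengths in m; the calibration is good to about 2 mm. The wrist camera is an equidistant fisheye: a pixel r from the principal point sees the ray r / f radians off the axis. A picture is of the moment at which its call begins: read the wrist's pose just before it. There is no depth.
- bot.hand_in(): hands the job in; it is judged then, once.
The state is a dict: "time_s": time; "joint_positions": joint angles; "qvel": joint speeds; "tau": joint torques, N m; "position": TCP position; "tcp_rot": TCP orientation; "force": force on the tool from outside, world axes, zero at the start; "moment": the same for the moment, N m; "opening": opening from 0.0 (shut) to 1.0 (fully open); "grasp_force": force on a finger pad.
Only numpy, scipy, OpenCV 4.12 (cv2) and the standard library are available. Lean on these libraries where they do the work, as an engineer would, in place of code of your own. Each camera call takes 0.05 s, during which the arm holds its last target. There are 200 camera calls.

TASK

Book in the fridge delivery: take the temperature logger out of its pocket in the blue tray and stand it in the slot of the read-out dock, fully home, and let go of it. Then pick the cream carton with the barcode label out of the tray and hold it up to the scanner on the gooseneck stand, right way up, the barcode square to the red window and centred in front of it about 10 cm away, with your fingers off the label; finish there, still holding it steady in the air. Leave everything else where it is.

Things in the scene. Friction and masses are not known exactly. Their poses are not given: they have to be found in the camera images.
- delivery_tray: blue open tray, fixed, 250 x 210 mm (its x, y), walls 45 mm high and 4 mm thick, floor 4 mm thick. Origin: centre of its underside, z up. Near its corner at (-60, +50) mm a pocket 22 mm high above the floor (its top 26 mm above the desk) holds the logger; the two cartons and the bottle stand in any order at about (60, 50), (60, -50) and (-60, -50) mm.
- logger: temperature logger, loose, 0.06 kg: a white upright slab with a teal band round its top end, 10 mm thick (x), 54 mm wide (y), 90 mm tall (z). Origin: centre of its lower end, z up. It stands in the tray pocket with 1.5 mm play all round and comes out straight up; pinch it across its thickness near the top. It may go into the dock either way round.
- dock: grey read-out dock, fixed, with a sloping black front panel toward its -x. Origin on the desk below the slot's centre, z up. The upright block round the slot is 52 mm (x) by 100 mm (y) and its top is 50 mm above the desk; the front panel reaches 71 mm toward -x and is lower.
- slot_mouth (a point): centre of the dock slot's mouth, 50 mm above the desk, axes those of the dock. The slot goes straight down, 12 mm wide along x, 57 mm long along y, 35 mm deep, with a 2 mm chamfer; the logger fits with 1 mm play on each side of its thickness and 1.5 mm at each end. Fully home the logger's lower end is 35 mm below the mouth and its top stands 105 mm above the desk.
- ampoule_carton: the cream carton, loose, about 0.07 kg, 41 mm (x) by 56 mm (y) by 85 mm tall (z), standing. Origin: centre of its underside, z up. The barcode label is on its -x face; its two narrow sides (+y and -y) are free to grip, 56 mm apart.
- barcode_label: the white barcode label on the carton's -x face, 42 mm wide, 46 mm tall, with a red flap that folds over the carton's top edge on that side. Origin: centre of the label, 45 mm above the carton's underside, 21 mm from its centre plane; axes those of the carton, so the label looks along its -x.
- scanner_stand: gooseneck stand, fixed, with a black round foot of 52 mm radius carrying a grey hand scanner. Origin: centre of the foot's underside; the scanner looks toward the stand's -x. Highest point about 335 mm above the desk.
- scan_window (a point): centre of the scanner's red window, 270 mm above the desk, 90 mm in front (-x) of the stand's origin. -x is the line of sight, 30 degrees below level; y is level; z is the scanner's up, leaning 30 degrees forward. Centre the label on the line of sight 100 mm from the window, square to it: carton z along this z, carton x reverse to this x (carton leaning back 30 degrees).
- tablet_carton: white carton in the tray, 51 x 63 x 100 mm, loose, leave it. Origin: centre of its underside.
- brown_bottle: small brown bottle with a white cap in the tray, 46 mm diameter, 85 mm tall, loose, leave it. Origin: centre of its underside.
- spectacles: brown spectacles lying on the desk, 141 x 142 x 42 mm, loose, leave them.
- monitor_b: black screen, fixed, behind the dock: an upright panel about 480 mm wide, 70 to 360 mm above the desk, that reaches from about (-0.11, -0.23) m, its near right edge, to (0.06, 0.23) m in this frame, whose axes are the room's. Origin: on the desk under its middle. Keep the arm clear of it: carry things past it on the robot's side.
Not all that is in view belongs to the job. Leave any pink look-alike of the ampoule_carton alone.

How it is judged (in metres and radians):
On the way, in this order (a step that is already met when the one before it is completed fails the run):
1. the logger stands fully home in the dock's slot and is let go (z of logger in the frame of slot_mouth below -0.03 m and horizontal distance between logger and slot_mouth below 0.006 m and angle between logger's own z axis and vertical below 0.12 rad and contact force between the fingers and logger below 0.1 N), for 0.2 s.
2. the cream carton is lifted clear out of the tray (height (world z) of ampoule_carton above 0.06 m and contact force between the fingers and ampoule_carton above 1 N), for 0.1 s.
At the end, for the whole second after the job is handed in: Logger let go in the dock, within 5 mm of the bottom. Cream carton held still in the air by the fingers alone, none on the label; label centre 50 to 150 mm before the window, within 30 mm of its line of sight sideways and up, facing it, right way up, axes within 0.27 rad (all of step 1 and x of barcode_label in the frame of scan_window between -0.15 and -0.05 m and y of barcode_label in the frame of scan_window between -0.03 and 0.03 m and z of barcode_label in the frame of scan_window between -0.03 and 0.03 m and angle between the x axis of ampoule_carton and the x axis of scan_window, either way round below 0.27 rad and angle between the z axis of ampoule_carton and the z axis of scan_window, either way round below 0.27 rad and x of scan_window in the frame of ampoule_carton below -0.04 m and angle between ampoule_carton's own z axis and vertical below 1 rad and contact force between the fingers and ampoule_carton above 1 N and contact force between the fingers and barcode_label below 0.3 N and contact force between ampoule_carton and scanner_stand below 0.1 N and contact force between ampoule_carton and dock below 0.1 N and contact force between ampoule_carton and delivery_tray below 0.1 N and contact force between ampoule_carton and logger below 0.1 N and linear speed of ampoule_carton below 0.03 m/s); the arm keeps its last pose, push and grip.
It fails at once if the white carton or the brown bottle is pushed more than 5 cm or tipped over (distance of any of tablet_carton, brown_bottle from where it was at the start of the episode above 0.05 m or angle between any of tablet_carton, brown_bottle's own z axis and vertical above 0.6 rad).
It fails at once if the spectacles are moved more than 4 cm (distance of spectacles from where it was at the start of the episode above 0.04 m).
It also fails if it takes over 64 s, if anything falls off the work surface, if the arm or the gripper's body presses on something with over 40 N, if the wrist force passes 120 N, or if a joint passes its speed limit or range.

## Working session

There is one attempt and no reset: what is moved stays moved. The work goes in short steps, Python scripts to look and compute and a tool call to move; the robot and the scene stay as the last step left them, time stands still between calls to the robot, and variables do not carry over. Pictures are saved under pics/ and viewed, at most 10 in all, crops included, and the job is handed in when it is done.

Besides the shell and the picture viewer there is one more tool, called after "Emit:" as name(argument=value, ...) on one line, values as JSON. send_rows: Moves the arm, as the interface text tells. Its arguments: {"type":"object","properties":{"commands":{"type":"array","items":{"type":"array","items":{"type":"number"}}}},"required":["commands"]}

```bash
mkdir -p pics
python3 - <<'E'
from rig import read_state, optics
import cv2,numpy as np,pickle
d={}
for n in("scene","top"):
    c=optics.capture(n);d[n]=c;print(n,c["intrinsics"],c["extrinsics"])
pickle.dump(d,open("cap0.pkl","wb"))
for n in d: cv2.imwrite(f"pics/{n}0.png",cv2.resize(d[n]["image"],(800,600),interpolation=cv2.INTER_CUBIC))
s=read_state();print(s)
E
```

```text
scene [[379.97326569   0.         250.11468277]
 [  0.         379.97326569 198.07920244]
 [  0.           0.           1.        ]] [[-0.45852479 -0.88868075  0.00124408  0.1981613 ]
 [-0.45831567  0.23527326 -0.85708415  0.42449254]
 [ 0.76138148 -0.39356451 -0.51517494  0.92560079]
 [ 0.          0.          0.          1.        ]]
top [[389.28779046   0.         255.9151648 ]
 [  0.         389.28779046 188.86529079]
 [  0.           0.           1.        ]] [[ 0.02684764 -0.99953289  0.01460148 -0.08968644]
 [-0.99019544 -0.02859424 -0.13673098  0.56245534]
 [ 0.13708463 -0.01078742 -0.9905006   1.46293911]
 [ 0.          0.          0.          1.        ]]
{'time_s': 0.1, 'joint_positions': array([-7.89843509e+01,  3.02745397e+01,  8.21478305e+01, -4.21792324e-04,
        6.76881349e+01, -1.02268341e+01]), 'qvel': array([-0.08444904, -0.02199326, -0.07217392,  0.09538922, -0.01642477,
       -0.01770434]), 'tau': array([ 1.75202069e-05, -4.40985346e+01, -1.77150714e+01,  6.35750033e-02,
        5.34232333e-02, -5.05066657e-05]), 'position': array([ 0.22635295, -0.58188285,  0.22166656]), 'tcp_rot': array([[ 9.32054459e-01,  3.62318017e-01, -3.75210676e-04],
       [ 3.62318056e-01, -9.32052599e-01,  1.89183806e-03],
       [ 3.35730928e-04, -1.89924170e-03, -9.99998140e-01]]), 'force': array([-0.24105872, -0.68872342, -0.75675536]), 'moment': array([ 0.00699757, -0.02457169,  0.02863252]), 'grasp_force': 0.0, 'opening': 0.9999024892358335}
```

View pics/scene0.png

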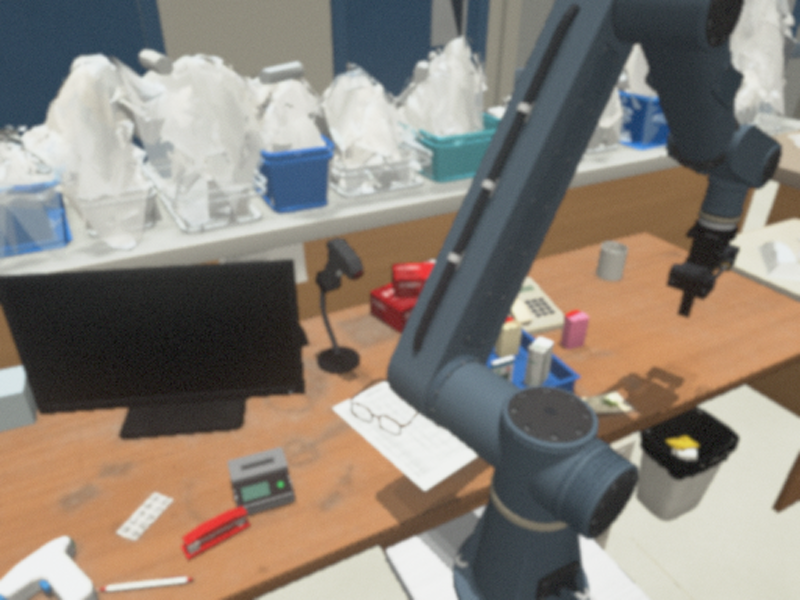

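View pics/top0.png

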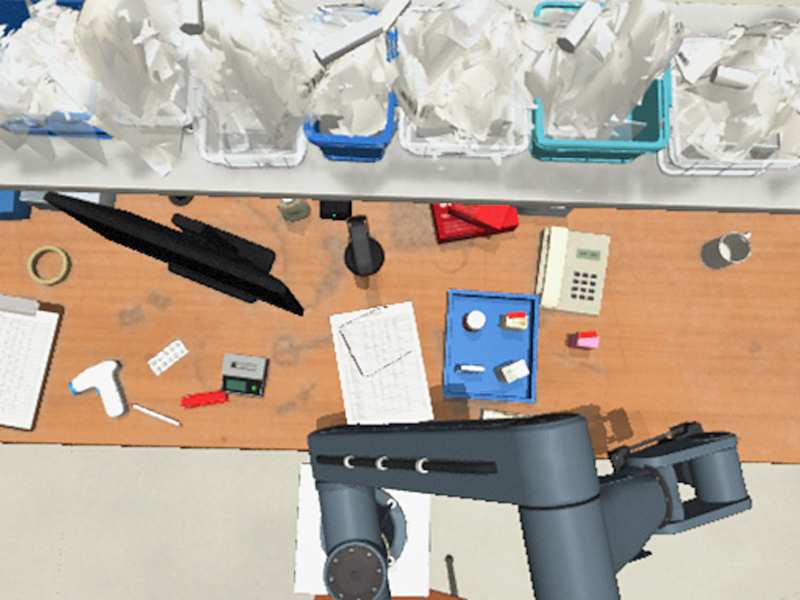

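The scene view shows the dock at (262,480), the scanner foot at (338,358) with its window towards the robot, and the spectacles on the paper at (380,415). In the top view the tray spans (445–538, 290–400). It holds the logger (470,369), white carton (513,371), bottle (475,321) and cream carton (515,321) with its red flap on the far (+x) side. The dock is at (244,372) and the pink decoy at (586,340).

```bash
cat > h.py <<'E'
import numpy as np,cv2,pickle
from scipy.spatial.transform import Rotation as R
def ray(c,uv):
    K=c["intrinsics"];E=c["extrinsics"];d=np.linalg.inv(K)@np.r_[uv,1.]
    return -E[:3,:3].T@E[:3,3], E[:3,:3].T@d
def onz(c,uv,z):
    o,d=ray(c,uv);return o+d*(z-o[2])/d[2]
def wray(c,s,uv):
    K=c["intrinsics"];p=np.array([(uv[0]-K[0,2])/K[0,0],(uv[1]-K[1,2])/K[1,1]]);r=np.hypot(*p)
    d=np.r_[p/max(r,1e-9)*np.sin(r),np.cos(r)];T=c["T_tool_cam"];Rt=s["tcp_rot"]
    return s["position"]+Rt@T[:3,3],Rt@T[:3,:3]@d
def wz(c,s,uv,z):
    o,d=wray(c,s,uv);return o+d*(z-o[2])/d[2]
def wproj(c,s,P):
    T=c["T_tool_cam"];q=T[:3,:3].T@(s["tcp_rot"].T@(np.asarray(P)-s["position"])-T[:3,3])
    r=np.arctan2(np.hypot(q[0],q[1]),q[2]);n=q[:2]/np.hypot(q[0],q[1])
    K=c["intrinsics"];return np.array([K[0,2]+K[0,0]*r*n[0],K[1,2]+K[1,1]*r*n[1]])
def step(s,P,Rg):
    """total turn/shift in row units from the current pose to P,Rg"""
    Rt=s["tcp_rot"];return np.round(np.r_[R.from_matrix(Rt.T@Rg).as_rotvec(degrees=True)/5,Rt.T@(np.asarray(P)-s["position"])/.03],3)
def snap(n):
    from rig import read_state,optics
    s=read_state();c=optics.capture("wrist");c["s"]=s;pickle.dump(c,open(n+".pkl","wb"))
    cv2.imwrite(f"pics/{n}.png",cv2.resize(c["image"],(800,600),interpolation=cv2.INTER_CUBIC));return c,s
E
python3 - <<'E'
from h import *
d=pickle.load(open("cap0.pkl","rb"));c=d["top"];k=.64
for n,uv,z in[("tl",(447,291),.045),("tr",(539,293),.045),("bl",(445,398),.045),("br",(536,402),.045),("logger",(470,369),.09),("cream",(515,321),.085),("tablet",(513,371),.1),("bottle",(475,321),.085),("slot",(245,365),.05),("foot",(364,257),.01),("scanner tip",(364,271),.27),("scannerback",(357,217),.33),("specs a",(338,335),.02),("specs b",(412,370),.02)]:
    print(n,onz(c,np.array(uv)*k,z).round(3))
s=d["scene"]
for n,uv,z in[("slot",(264,462),.05),("foot",(338,358),.01)]: print(n,onz(s,np.array(uv)*k,z).round(3))
hsv=cv2.cvtColor(c["image"],cv2.COLOR_BGR2HSV)
m=cv2.inRange(hsv,(100,120,60),(125,255,255));m[:180]=0;m[:,:280]=0;m[260:]=0;m[:,350:]=0
b=max(cv2.findContours(m,0,2)[0],key=cv2.contourArea);r=cv2.minAreaRect(b)
P=[onz(c,p,.045)[:2] for p in cv2.boxPoints(r)];print("tray",np.round(P,3),np.mean(P,0),[np.linalg.norm(P[i]-P[i-1]) for i in range(4)])
def up(n,c,y0,y1,x0,x1,f): cv2.imwrite(n,cv2.resize(c["image"][y0:y1,x0:x1],None,fx=f,fy=f,interpolation=cv2.INTER_CUBIC))
A=cv2.resize(c["image"][180:260,280:350],(350,400),interpolation=2);B=cv2.resize(c["image"][130:260,135:275],(430,400),interpolation=2)
cv2.imwrite("pics/crop0.png",np.hstack([A,B]))
E
```

```text
tl [ 0.578 -0.19   0.045]
tr [ 0.579 -0.417  0.045]
bl [ 0.317 -0.189  0.045]
br [ 0.313 -0.409  0.045]
logger [ 0.387 -0.243  0.09 ]
cream [ 0.504 -0.35   0.085]
tablet [ 0.385 -0.342  0.1  ]
bottle [ 0.501 -0.254  0.085]
slot [0.383 0.294 0.05 ]
foot [0.664 0.019 0.01 ]
scanner tip [0.582 0.005 0.27 ]
scannerback [0.681 0.02  0.33 ]
specs a [0.463 0.076 0.02 ]
specs b [ 0.382 -0.109  0.02 ]
slot [0.378 0.287 0.05 ]
foot [0.666 0.022 0.01 ]
tray [[ 0.322 -0.182]
 [ 0.582 -0.194]
 [ 0.574 -0.421]
 [ 0.314 -0.403]] [ 0.44798053 -0.29985098] [np.float64(0.22159071654708032), np.float64(0.26042734946294516), np.float64(0.22701428002379742), np.float64(0.2607830708828412)]
```

View pics/crop0.png

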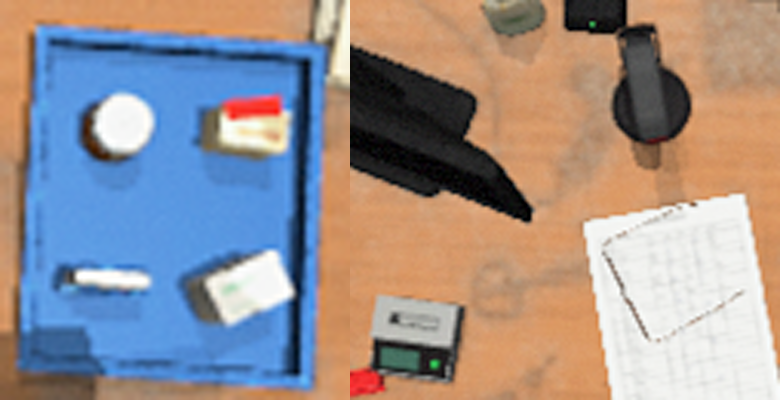

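The crop confirms the layout: tray yaw is about −3.5°, the logger's thin side lies along x, and the red flap is on the carton's far side. The window's red edge is at the near side of the scanner head. Next is the first move, to look from above the tray.

```bash
cat >> h.py <<'E'
def down(yaw):
    a=np.deg2rad(yaw);x=np.array([np.cos(a),np.sin(a),0]);z=np.array([0,0,-1.]);return np.c_[x,np.cross(z,x),z]
E
python3 - <<'E'
from h import *
from rig import read_state
s=read_state();print(step(s,[.42,-.27,.27],down(86.5)))
c=pickle.load(open("cap0.pkl","rb"))["top"]
for z in(.07,.36):print(onz(c,np.array((303,313))*.64,z))
E
```

```text
[ -0.017  -0.016 -13.051   9.784  -7.354  -1.594]
[0.51035749 0.15791703 0.07      ]
[0.48019736 0.1149924  0.36      ]
```

Emit:
send_rows(commands=[[0,0,-13.05,9.78,-7.35,-1.6,1],[0,0,-13.05,9.78,-7.35,-1.6,1],[0,0,-13.05,9.78,-7.35,-1.6,1],[0,0,-13.05,9.78,-7.35,-1.6,1],[0,0,-13.05,9.78,-7.35,-1.6,1],[0,0,-13.05,9.78,-7.35,-1.6,1],[0,0,-13.05,9.78,-7.35,-1.6,1],[0,0,-13.05,9.78,-7.35,-1.6,1],[0,0,-13.05,9.78,-7.35,-1.6,1],[0,0,-13.05,9.78,-7.35,-1.6,1],[0,0,-13.05,9.78,-7.35,-1.6,1],[0,0,-13.05,9.78,-7.35,-1.6,1],[0,0,-13.05,9.78,-7.35,-1.6,1],[0,0,-13.05,9.78,-7.35,-1.6,1]])

```text
time_s: 1.27
position: [0.4193, -0.272, 0.2702]
tcp_rot: [[0.064, 0.998, -0.001], [0.998, -0.064, 0.0], [0.0, -0.001, -1.0]]
force: [0.1, -0.1, -0.6]
opening: 0.999
grasp_force: 0.0
```

Run:
```python
from h import *
c,s=snap("w1");print(s["time_s"],s["position"],c["intrinsics"],c["T_tool_cam"])
for P in([.391,-.246,.094],[.504,-.35,.089]):print(wproj(c,s,P)*1.5625)
```

```text
1.2667 [ 0.41932686 -0.27195725  0.27016885] [[297.31863964   0.         253.1988891 ]
 [  0.         297.31863964 188.919608  ]
 [  0.           0.           1.        ]] [[ 7.08333185e-04 -9.69850851e-01 -2.43698224e-01  6.60677324e-02]
 [ 9.99999632e-01  5.69240282e-04  6.41181334e-04 -2.30866410e-04]
 [-4.83127417e-04 -2.43698589e-01  9.69850898e-01 -1.63188144e-01]
 [ 0.00000000e+00  0.00000000e+00  0.00000000e+00  1.00000000e+00]]
[355.16346229 238.15404522]
[505.9713915  357.43200383]
```

View pics/w1.png

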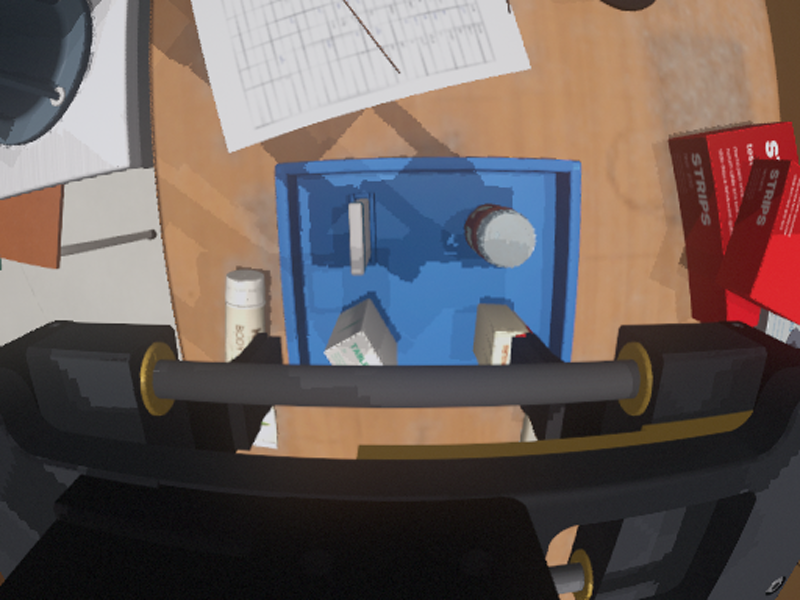

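The wrist view shows the logger's top at (356,238), as predicted to about 1 px. The white carton is at (360,335), the bottle at (503,235), and the cream carton is partly behind a finger at (500,335).

Run:
```python
from h import *
c=pickle.load(open("w1.pkl","rb"));s=c["s"];im=c["image"]
hsv=cv2.cvtColor(im,cv2.COLOR_BGR2HSV)
print(hsv[150,218:244].tolist()); print(hsv[168,218:244].tolist());print(hsv[120:185,228].tolist())
print(step(s,[.391,-.246,.14],down(86.5)))
```

```text
[[108, 153, 110], [107, 155, 110], [107, 161, 108], [108, 153, 110], [108, 159, 109], [108, 113, 106], [174, 7, 172], [6, 7, 193], [0, 5, 192], [0, 5, 193], [6, 7, 194], [175, 8, 195], [6, 7, 193], [165, 6, 171], [104, 48, 102], [108, 38, 101], [135, 9, 108], [135, 10, 106], [118, 32, 103], [107, 158, 123], [107, 159, 144], [107, 162, 134], [108, 158, 102], [107, 156, 147], [107, 154, 147], [107, 153, 147]]
[[107, 159, 109], [107, 159, 109], [107, 165, 108], [107, 161, 109], [108, 157, 112], [108, 150, 109], [111, 53, 110], [160, 5, 141], [170, 5, 148], [170, 5, 148], [173, 7, 149], [160, 5, 148], [165, 7, 148], [165, 7, 144], [128, 8, 125], [104, 64, 91], [120, 25, 102], [108, 105, 107], [107, 165, 108], [108, 167, 104], [107, 168, 108], [107, 168, 106], [107, 164, 115], [106, 164, 140], [107, 167, 110], [107, 169, 110]]
[[108, 146, 131], [108, 147, 132], [108, 146, 131], [108, 149, 127], [108, 149, 130], [108, 149, 142], [108, 153, 120], [109, 102, 108], [114, 33, 115], [105, 43, 107], [150, 3, 160], [6, 7, 192], [0, 5, 195], [0, 7, 196], [0, 7, 196], [0, 7, 196], [0, 7, 196], [0, 7, 196], [174, 7, 196], [168, 7, 195], [6, 7, 195], [0, 7, 195], [6, 7, 195], [6, 7, 195], [10, 8, 195], [6, 7, 194], [5, 8, 195], [6, 7, 194], [6, 7, 194], [0, 5, 193], [6, 7, 194], [0, 7, 194], [6, 7, 194], [0, 7, 194], [12, 7, 192], [6, 7, 193], [0, 5, 193], [0, 7, 193], [0, 7, 186], [174, 7, 175], [170, 9, 176], [0, 7, 176], [0, 6, 175], [0, 7, 175], [0, 6, 175], [0, 6, 174], [170, 5, 163], [170, 5, 148], [173, 7, 149], [165, 7, 149], [173, 7, 149], [165, 7, 148], [8, 6, 163], [0, 4, 173], [173, 6, 161], [115, 22, 142], [108, 107, 158], [106, 154, 172], [106, 157, 172], [106, 156, 172], [106, 156, 172], [106, 157, 172], [106, 156, 172], [106, 157, 171], [106, 157, 171]]
[-7.00e-03 -2.00e-03 -3.40e-02  8.02e-01 -9.95e-01  4.34e+00]
```

Emit:
send_rows(commands=[[0,0,0,0.8,-1,1,0.6],[0,0,0,0.8,-1,2.2,0.6],[0,0,0,0.8,-1,3.3,0.6],[0,0,0,0.8,-1,4.3,0.6],[0,0,0,0.8,-1,4.3,0.6],[0,0,0,0.8,-1,4.3,0.6]])

```text
time_s: 1.82
position: [0.3906, -0.245, 0.1406]
tcp_rot: [[0.063, 0.998, -0.003], [0.998, -0.063, 0.003], [0.003, -0.003, -1.0]]
force: [0.3, -1.4, 0.4]
opening: 0.647
grasp_force: 0.0
```

```bash
cat >> h.py <<'E'
def toprect(c,s,P,z,vmin,smax=20,r=60):
    """centre, yaw and size of the bright top face seen near P at height z"""
    u=wproj(c,s,P);hsv=cv2.cvtColor(c["image"],cv2.COLOR_BGR2HSV)
    m=cv2.inRange(hsv,(0,0,vmin),(180,smax,255));k=np.zeros_like(m);cv2.circle(k,tuple(int(v) for v in u),r,255,-1);m&=k
    ct=[q for q in cv2.findContours(m,0,1)[0] if cv2.contourArea(q)>60]
    b=min(ct,key=lambda q:abs(cv2.pointPolygonTest(q,tuple(map(float,u)),True)) if cv2.pointPolygonTest(q,tuple(map(float,u)),False)<0 else 0)
    W=np.array([wz(c,s,p[0].astype(float),z)[:2] for p in b])
    (x,y),(w,h),a=cv2.minAreaRect((W*1000).astype(np.float32))
    if w>h: a+=90;w,h=h,w
    print("centre",round(x,1),round(y,1),"size",round(w,1),round(h,1),"long-axis-yaw",a+90,"px",u);return m
E
python3 - <<'E'
from h import *
c,s=snap("w2");print(s["position"],s["tcp_rot"][:,0])
for v in(120,135,150):m=toprect(c,s,[.391,-.246,.094],.094,v)
E
```

```text
[ 0.39057517 -0.24504114  0.1405878 ] [0.06302678 0.99800828 0.00266243]
centre 391.1 -243.0 size 8.8 46.4 long-axis-yaw 266.7873229980469 px [254.15556043 207.80416862]
centre 391.3 -242.6 size 8.3 45.7 long-axis-yaw 267.67639923095703 px [254.15556043 207.80416862]Traceback (most recent call last):
  File "<stdin>", line 3, in <module>
  File "h.py", line 32, in toprect
    b=min(ct,key=lambda q:abs(cv2.pointPolygonTest(q,tuple(map(float,u)),True)) if cv2.pointPolygonTest(q,tuple(map(float,u)),False)<0 else 0)
ValueError: min() iterable argument is empty
```

View pics/w2.png

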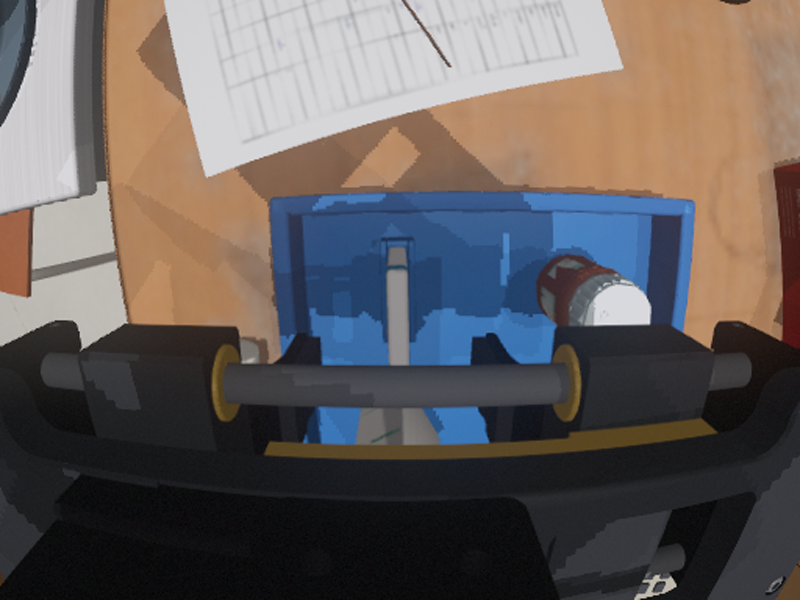

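The logger's +y end is at (397,265), giving a centre of (0.391, −0.2465) and a yaw of about 87°. Both fingers straddle it with clear space, so I'm descending and pinching.

Emit:
send_rows(commands=[[0,0,-0.16,-0.05,0,0.8,0.5],[0,0,-0.16,-0.05,0,1.6,0.5],[0,0,-0.16,-0.05,0,2.3,0.5],[0,0,-0.16,-0.05,0,2.65,0.5],[0,0,-0.16,-0.05,0,2.65,0.5],[0,0,-0.16,-0.05,0,2.65,0.5],[0,0,-0.16,-0.05,0,2.65,0],[0,0,-0.16,-0.05,0,2.65,0],[0,0,-0.16,-0.05,0,2.65,0],[0,0,-0.16,-0.05,0,2.65,0],[0,0,-0.16,-0.05,0,2.65,0],[0,0,-0.16,-0.05,0,2.65,0],[0,0,-0.16,-0.05,0,2.65,0]])

```text
time_s: 2.95
position: [0.3916, -0.2464, 0.0623]
tcp_rot: [[0.047, 0.999, 0.0], [0.999, -0.047, -0.0], [-0.0, 0.0, -1.0]]
force: [0.1, 0.7, 2.8]
opening: 0.111
grasp_force: 30.0
```

Emit:
send_rows(commands=[[0,0,0,0,0,-0.3,0],[0,0,0,0,0,-1,0],[0,0,0,0,0,-2,0],[0,0,0,0,0,-3.2,0],[0,0,0,0,0,-4.4,0],[0,0,0,1,-0.1,-5.5,0],[0,0,0,2.2,-0.3,-6.2,0],[0,0,0,3.5,-0.5,-6.2,0],[0,0,0,4.8,-0.7,-6.2,0],[0,0,0,6.1,-0.8,-6.2,0],[0,0,0,7.4,-0.9,-6.2,0],[0,0,0,8.7,-1,-6.2,0],[0,0,0,10,-1.1,-6.2,0],[0,0,0,11.3,-1.3,-6.2,0],[0,0,0,12.6,-1.4,-6.2,0],[0,0,0,13.9,-1.6,-6.2,0],[0,0,0,15,-1.7,-6.2,0],[0,0,0,15.3,-1.7,-6.2,0],[0,0,0,15.3,-1.7,-6.2,0]])

```text
time_s: 4.53
position: [0.3617, 0.2164, 0.2483]
tcp_rot: [[0.042, 0.999, 0.0], [0.999, -0.042, 0.0], [0.0, 0.0, -1.0]]
force: [0.7, -1.3, -1.6]
opening: 0.116
grasp_force: 30.0
```

Run:
```python
from h import *
c,s=snap("w3");print(s["time_s"],s["position"],s["opening"],s["grasp_force"],wproj(c,s,[.38,.29,.05])*1.5625)
```

```text
4.5333 [0.36166318 0.21638958 0.24832316] 0.11587938157781896 30.000312449410558 [415.35972549 170.37918202]
```

View pics/w3.png

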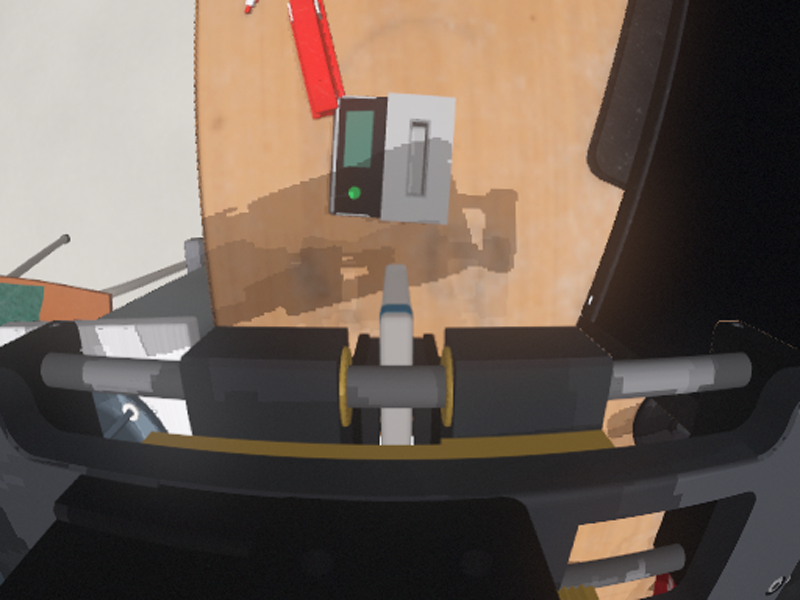

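The dock block's top corners are at (387,93), (456,97), (447,223) and (380,218), with the slot centred near (419,158). The held logger is upright, with its foot at (395,267).

Run:
```python
from h import *
c=pickle.load(open("w3.pkl","rb"));s=c["s"]
P=np.array([wz(c,s,np.array(p)/1.5625,.05)[:2] for p in[(387,93),(456,97),(447,223),(380,218)]])
print(P.round(4),P.mean(0),[np.linalg.norm(P[i]-P[i-1]).round(4) for i in range(4)])
for a,b in((0,3),(1,2)):
    d=P[a]-P[b];print("yaw(y axis)",np.degrees(np.arctan2(d[1],d[0])))
g=cv2.cvtColor(c["image"],6)
for r in range(74,130,6):print(r,g[r,240:296].tolist())
for cc in(266,268,270):print(cc,g[68:136,cc].tolist())
```

```text
[[0.3608 0.3519]
 [0.4138 0.3473]
 [0.4032 0.2481]
 [0.3511 0.254 ]] [0.38223771 0.30032094] [np.float64(0.0983), np.float64(0.0533), np.float64(0.0997), np.float64(0.0524)]
yaw(y axis) 84.386696627031
yaw(y axis) 83.9044324648305
74 [73, 70, 71, 72, 71, 71, 69, 138, 202, 202, 202, 202, 202, 201, 202, 201, 202, 202, 202, 202, 202, 201, 202, 203, 203, 202, 203, 203, 203, 203, 203, 203, 203, 203, 203, 202, 202, 202, 202, 202, 202, 202, 202, 201, 201, 202, 201, 201, 201, 201, 198, 189, 184, 184, 184, 184]
80 [70, 70, 72, 71, 70, 70, 68, 172, 202, 202, 202, 202, 202, 202, 202, 202, 202, 202, 202, 202, 202, 203, 159, 141, 111, 99, 99, 89, 89, 90, 90, 91, 89, 109, 149, 180, 202, 201, 202, 202, 202, 202, 202, 202, 202, 201, 202, 202, 202, 202, 198, 181, 181, 181, 181, 181]
86 [70, 69, 70, 69, 70, 68, 102, 202, 202, 202, 202, 201, 202, 202, 202, 202, 202, 202, 202, 202, 202, 191, 170, 179, 199, 191, 189, 190, 190, 189, 189, 185, 98, 118, 166, 188, 201, 202, 202, 202, 201, 202, 202, 201, 202, 202, 201, 201, 202, 202, 187, 182, 182, 182, 182, 183]
92 [68, 67, 67, 68, 69, 66, 142, 202, 202, 202
[... 2221 characters left out ...]
150, 149, 151, 150, 150]
268 [202, 202, 203, 203, 203, 203, 203, 203, 164, 154, 106, 87, 89, 145, 176, 186, 189, 189, 190, 189, 189, 189, 159, 135, 134, 133, 134, 134, 135, 134, 134, 134, 133, 133, 134, 134, 133, 133, 132, 132, 134, 133, 133, 133, 133, 132, 132, 133, 132, 133, 133, 132, 132, 131, 131, 127, 121, 125, 141, 150, 151, 151, 150, 150, 150, 150, 151, 149]
270 [202, 202, 202, 202, 203, 203, 203, 203, 180, 150, 110, 90, 90, 141, 175, 186, 188, 189, 189, 189, 189, 189, 160, 134, 134, 134, 134, 135, 133, 134, 134, 134, 133, 133, 124, 124, 124, 123, 115, 112, 108, 108, 108, 103, 103, 102, 97, 96, 96, 97, 91, 91, 88, 88, 93, 91, 102, 121, 139, 148, 150, 150, 150, 149, 150, 150, 150, 150]
```

Run:
```python
from h import *
c=pickle.load(open("w3.pkl","rb"));s=c["s"]
print("slot",wz(c,s,np.array([267.1,101.1]),.05))
for a in((268.,75.9),(267,126.5),(260.2,101),(274,101)):print(wz(c,s,np.array(a),.05)[:2].round(4))
tc=lambda q:s["position"]+s["tcp_rot"]@np.array(q)
for q in([.027,-.005,.0583],[.027,.005,.0583],[.027,-.005,-.0317],[.027,.005,-.0317]):print(q,wproj(c,s,tc(q)))
g=cv2.cvtColor(c["image"],6)
for r in(173,176,182,188,194):print(r,g[r,236:272].tolist())
print(g[160:215,253].tolist())
```

```text
slot [0.38190599 0.29961952 0.05      ]
[0.3842 0.3305]
[0.3806 0.2687]
[0.3736 0.3   ]
[0.3902 0.2995]
[0.027, -0.005, 0.0583] [246.71351393 167.63894328]
[0.027, 0.005, 0.0583] [259.94215383 167.64735   ]
[0.027, -0.005, -0.0317] [242.66659751 201.59234848]
[0.027, 0.005, -0.0317] [264.33855022 201.6035033 ]
173 [107, 106, 105, 105, 107, 107, 107, 108, 107, 107, 116, 129, 132, 133, 134, 134, 135, 134, 134, 132, 133, 134, 131, 130, 127, 124, 123, 124, 125, 124, 123, 122, 121, 120, 119, 118]
176 [105, 107, 106, 107, 108, 108, 107, 107, 107, 109, 117, 131, 131, 133, 134, 133, 133, 133, 132, 132, 133, 132, 133, 131, 129, 123, 123, 124, 124, 124, 124, 122, 120, 121, 119, 119]
182 [107, 106, 108, 107, 107, 107, 107, 108, 107, 115, 129, 131, 133, 134, 133, 134, 133, 134, 134, 134, 134, 133, 133, 131, 130, 125, 124, 125, 126, 125, 124, 124, 123, 143, 171, 170]
188 [143, 141, 142, 141, 148, 160, 160, 159, 153, 131, 131, 132, 134, 133, 134, 134, 133, 134, 133, 134, 135, 133, 134, 133, 132, 137, 155, 171, 171, 172, 171, 170, 170, 171, 171, 171]
194 [159, 159, 160, 158, 158, 160, 160, 156, 142, 127, 121, 114, 111, 111, 111, 111, 111, 111, 111, 113, 111, 111, 112, 111, 114, 125, 138, 159, 171, 170, 169, 168, 168, 169, 171, 172]
[122, 122, 122, 122, 123, 123, 123, 123, 125, 131, 135, 135, 136, 134, 133, 132, 133, 133, 133, 133, 134, 133, 134, 133, 134, 133, 134, 134, 134, 134, 134, 134, 134, 134, 111, 80, 75, 76, 76, 96, 124, 134, 144, 159, 166, 169, 172, 172, 173, 173, 173, 173, 173, 172, 173]
```

Run:
```python
from h import *
from rig import read_state
s=read_state();print(step(s,[.382,.3003,.125],down(84.1)))
```

```text
[-2.000e-03  9.000e-03  6.750e-01  2.877e+00  5.530e-01  4.103e+00]
```

Emit:
send_rows(commands=[[0,0,0.3,1,0.2,0,0],[0,0,0.68,2,0.4,0,0],[0,0,0.68,2.88,0.55,0.8,0],[0,0,0.68,2.88,0.55,1.8,0],[0,0,0.68,2.88,0.55,2.8,0],[0,0,0.68,2.88,0.55,3.7,0],[0,0,0.68,2.88,0.55,4.1,0],[0,0,0.68,2.88,0.55,4.1,0],[0,0,0.68,2.88,0.55,4.1,0]])

```text
time_s: 5.33
position: [0.383, 0.2984, 0.1247]
tcp_rot: [[0.109, 0.994, -0.002], [0.994, -0.109, -0.001], [-0.001, -0.002, -1.0]]
force: [-0.1, -0.5, -0.3]
opening: 0.11
grasp_force: 30.0
```

Run:
```python
from h import *
c,s=snap("w4");print(s["position"],s["tcp_rot"].round(4).tolist())
tc=lambda q:s["position"]+s["tcp_rot"]@np.array(q)
print([wproj(c,s,tc(q)).round(1)*1.5625 for q in([.027,-.005,.0583],[.027,.005,.0583])])
im=c["image"][110:270,175:345];cv2.imwrite("pics/w4c.png",cv2.resize(im,None,fx=3.7,fy=3.7,interpolation=2))
```

```text
[0.382996   0.29837278 0.12474161] [[0.1085, 0.9941, -0.0018], [0.9941, -0.1085, -0.0012], [-0.0014, -0.0017, -1.0]]
[array([385.46875, 261.875  ]), array([406.09375, 261.875  ])]
```

View pics/w4c.png

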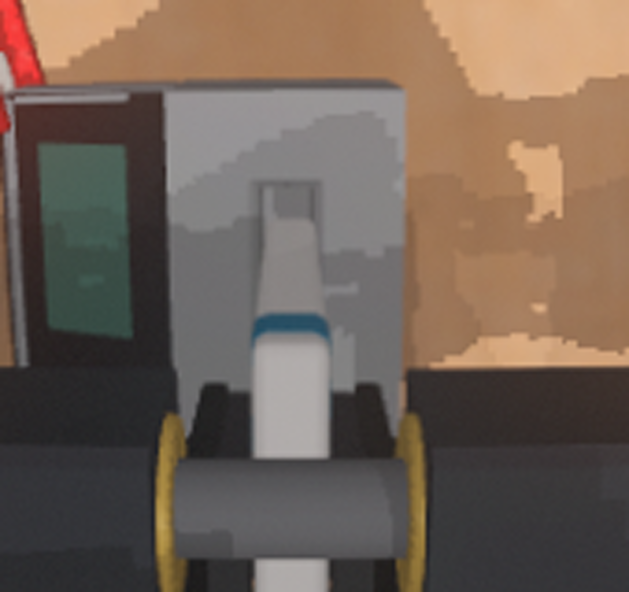

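The logger's foot (265–313 px, centre 289) is centred across the slot (254–323, centre 288.5), and its sides run parallel to it. Next I check the lengthwise fit.

Run:
```python
from h import *
from rig import read_state
c=pickle.load(open("w4.pkl","rb"));s=c["s"]
Rt=s["tcp_rot"];f=lambda u,z:(Rt.T@(wz(c,s,np.array(u),z)-s["position"]))*1000
print("slot end outer",f((253,158.9),.05),"logger end",f((253,169.5),.0664))
g=cv2.cvtColor(c["image"],6);print(g[150:180,253].tolist(),g[150:180,257].tolist());print(g[163:167,238:270].tolist())
print(read_state()["position"],s["qvel"].round(2))
```

```text
slot end outer [31.27274902 -0.24725349 74.69801941] logger end [25.55830073 -0.24135809 58.30604352]
[133, 132, 132, 133, 133, 132, 131, 132, 121, 104, 105, 112, 112, 112, 111, 112, 111, 111, 115, 128, 136, 135, 135, 137, 136, 136, 136, 136, 133, 134] [133, 132, 133, 132, 133, 132, 133, 132, 122, 106, 109, 112, 112, 112, 112, 112, 111, 112, 113, 128, 137, 136, 136, 136, 137, 137, 134, 132, 132, 133]
[[132, 131, 131, 129, 122, 117, 110, 99, 121, 132, 127, 112, 111, 111, 112, 112, 112, 112, 112, 112, 105, 94, 110, 113, 125, 132, 133, 132, 133, 132, 133, 132], [131, 132, 131, 130, 122, 117, 110, 99, 121, 132, 126, 111, 112, 111, 112, 111, 112, 112, 112, 112, 105, 95, 110, 114, 125, 132, 133, 132, 133, 133, 133, 133], [131, 131, 131, 130, 122, 117, 111, 99, 122, 130, 126, 112, 112, 111, 111, 112, 111, 111, 111, 112, 106, 95, 109, 113, 124, 132, 133, 133, 133, 133, 133, 133], [131, 131, 130, 129, 122, 117, 111, 98, 122, 131, 127, 111, 111, 111, 111, 111, 111, 112, 112, 111, 104, 95, 109, 113, 125, 132, 132, 133, 132, 132, 133, 132]]
[0.38371269 0.2990096  0.12561714] [ 0.74 -1.94 -1.62  0.15 -0.12  0.2 ]
```

Emit:
send_rows(commands=[[0,0,0,0.05,-0.02,0,0],[0,0,0,0.05,-0.02,0.2,0],[0,0,0,0.05,-0.02,0.4,0],[0,0,0,0.05,-0.02,0.6,0],[0,0,0,0.05,-0.02,0.8,0],[0,0,0,0.05,-0.02,0.9,0],[0,0,0,0.05,-0.02,0.9,0]])

```text
time_s: 5.97
position: [0.3816, 0.3014, 0.0971]
tcp_rot: [[0.106, 0.994, -0.002], [0.994, -0.106, -0.001], [-0.001, -0.002, -1.0]]
force: [-0.1, -0.4, -0.6]
opening: 0.112
grasp_force: 30.0
```

Emit:
send_rows(commands=[[0,0,0,0,0,0.2,0],[0,0,0,0,0,0.4,0],[0,0,0,0,0,0.6,0],[0,0,0,0,0,0.75,0],[0,0,0,0,0,0.82,0],[0,0,0,0,0,0.82,0],[0,0,0,0,0,0.82,0]])

```text
time_s: 6.55
position: [0.3823, 0.3016, 0.0733]
tcp_rot: [[0.106, 0.994, -0.0], [0.994, -0.106, 0.0], [0.0, -0.0, -1.0]]
force: [-0.0, 0.7, -1.0]
opening: 0.111
grasp_force: 30.0
```

Emit:
send_rows(commands=[[0,0,0,0,0,0.05,0],[0,0,0,0,0,0.05,0],[0,0,0,0,0,0.05,0]])

```text
time_s: 6.8
position: [0.3825, 0.3017, 0.0732]
tcp_rot: [[0.106, 0.994, 0.001], [0.994, -0.106, 0.0], [0.0, 0.001, -1.0]]
force: [-2.8, -0.0, 12.6]
opening: 0.116
grasp_force: 30.0
```

The logger has bottomed out (12.6 N upwards), so I'm releasing it and retreating.

Emit:
send_rows(commands=[[0,0,0,0,0,0,0.5],[0,0,0,0,0,0,0.5],[0,0,0,0,0,0,0.5],[0,0,0,0,0,0,0.5],[0,0,0,0,0,0,0.5],[0,0,0,0,0,-0.3,0.5],[0,0,0,0,0,-1,0.5],[0,0,0,0,0,-2,0.5],[0,0,0,-1,0,-3,0.5],[0,0,0,-2,0,-4,0.5],[0,0,0,-3,0,-5,0.5],[0,0,0,-3,0,-6,0.5],[0,0,0,-3,0,-6,0.5]])

```text
time_s: 7.88
position: [0.3759, 0.2118, 0.2576]
tcp_rot: [[0.109, 0.994, 0.012], [0.994, -0.109, 0.003], [0.004, 0.011, -1.0]]
force: [1.0, 1.6, -0.3]
opening: 0.497
grasp_force: 0.0
```

Run:
```python
from h import *
c,s=snap("w5");print(s["time_s"],s["position"])
for v in(120,150,180): 
  try: toprect(c,s,[.382,.30,.105],.105,v)
  except Exception as e: print(e)
print(step(s,[.36,.05,.27],down(45)),step(s,[.36,.05,.27],down(0)))
```

```text
7.8833 [0.37589122 0.21183465 0.25763727]
centre 381.4 296.7 size 44.2 83.9 long-axis-yaw 263.90061950683594 px [248.25505471  95.4768099 ]
centre 381.4 296.7 size 44.2 83.9 long-axis-yaw 263.90061950683594 px [248.25505471  95.4768099 ]
centre 382.5 307.3 size 44.1 62.6 long-axis-yaw 263.7689743041992 px [248.25505471  95.4768099 ]
[ 0.108 -0.092  7.75  -5.418  0.066 -0.435] [ 0.07  -0.136 16.75  -5.418  0.066 -0.435]
```

Run:
```python
from h import *
from rig import read_state
s=read_state();print(step(s,[.434,-.345,.27],down(0)), step(s,[.365,.1,.26],down(83.8)))
d=pickle.load(open("cap0.pkl","rb"))
for n,f in(("top",None),("scene",None)):
    c=d[n];hsv=cv2.cvtColor(c["image"],cv2.COLOR_BGR2HSV)
    z=(slice(135,185),slice(210,260)) if n=="top" else (slice(145,245),slice(195,240))
    m=cv2.inRange(hsv,(0,120,60),(8,255,255))|cv2.inRange(hsv,(172,120,60),(180,255,255));k=np.zeros_like(m);k[z]=m[z];ys,xs=np.nonzero(k);print(n,"red",len(xs),list(zip(xs.tolist(),ys.tolist()))[:20], hsv[k>0].tolist()[:10])
A=cv2.resize(d["scene"]["image"][140:250,195:245],(272,600),interpolation=2);B=cv2.resize(d["top"]["image"][130:185,205:260],(500,500),interpolation=2);B=cv2.copyMakeBorder(B,0,100,0,0,0)
cv2.imwrite("pics/scan.png",np.hstack([A,B]))
```

```text
[  0.05   -0.1    16.76  -18.247   3.967  -0.513] [ 0.095 -0.038 -0.    -3.75   0.075 -0.164]
top red 9 [(237, 174), (232, 175), (233, 175), (234, 175), (235, 175), (236, 175), (237, 175), (233, 176), (234, 176)] [[179, 133, 69], [179, 139, 75], [0, 167, 90], [178, 198, 80], [177, 186, 67], [179, 184, 61], [179, 158, 66], [1, 180, 65], [6, 176, 68]]
scene red 33 [(230, 175), (228, 176), (238, 185), (239, 185), (237, 186), (238, 186), (239, 186), (237, 187), (238, 187), (239, 187), (237, 188), (238, 188), (239, 188), (237, 189), (238, 189), (239, 189), (237, 190), (238, 190), (239, 190), (237, 192)] [[5, 126, 77], [4, 122, 67], [8, 155, 150], [5, 162, 153], [7, 157, 148], [3, 170, 162], [2, 181, 166], [5, 163, 138], [1, 183, 152], [0, 184, 165]]
```

View pics/scan.png

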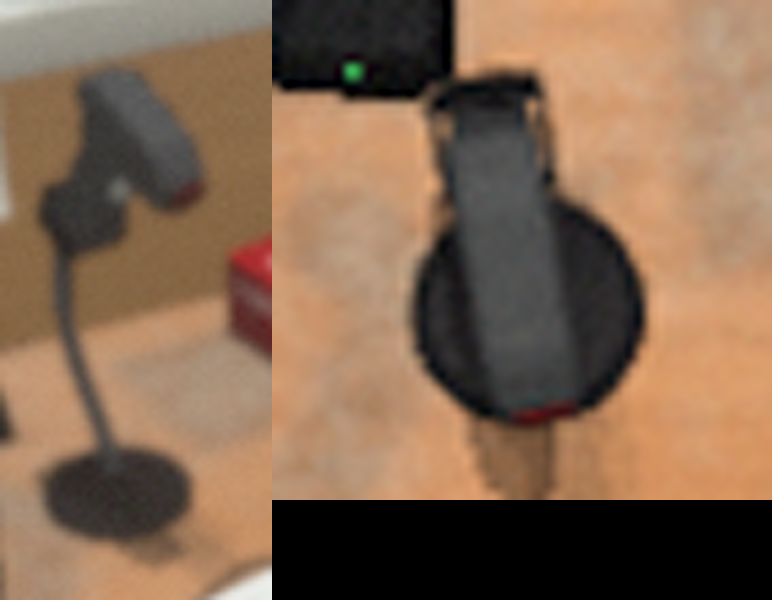

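The scene crop shows the red window at (185,193). In the top crop the foot centre is at (528,308), the window at (545,411), and the head axis runs from (487,140) to (535,410).

Run:
```python
from h import *
d=pickle.load(open("cap0.pkl","rb"));t=d["top"];sc=d["scene"]
q=lambda x,y:np.array([205+(x-272+.5)/9.0909-.5,130+(y+.5)/9.0909-.5])
fo=onz(t,q(528.5,308),.012);w=onz(t,q(546,411),.27);print("foot",fo,"win",w,np.linalg.norm(w[:2]-fo[:2]),"yaw",np.degrees(np.arctan2(*(fo-w)[[1,0]])))
o1,d1=ray(t,q(546,411));o2,d2=ray(sc,np.array([195+185.5/5.44-.5,140+193.5/5.4545-.5]))
ab=np.linalg.lstsq(np.c_[d1,-d2],o2-o1,rcond=None)[0];print("tri",o1+ab[0]*d1,o2+ab[1]*d2)
print("foot scene",onz(sc,np.array([195+117/5.44,140+490/5.4545]),.012))
for L in(.1,.13):
  a=onz(t,q(541,405),.285);b=onz(t,q(487,140),.285+L*.5);e=b-a;print(a,b,"head yaw",np.degrees(np.arctan2(e[1],e[0])),np.linalg.norm(e[:2])/.866)
```

```text
foot [0.667538   0.02012026 0.012     ] win [ 0.57738989 -0.00076075  0.27      ] 0.09253484703904656 yaw 13.041431312644823
tri [ 0.57688406 -0.0008927   0.27290938] [0.57876417 0.0027562  0.27340175]
foot scene [0.658546   0.02369654 0.012     ]
[5.76895250e-01 4.11058984e-04 2.85000000e-01] [0.66032878 0.01988584 0.335     ] head yaw 13.138554711580532 0.09893332722480538
[5.76895250e-01 4.11058984e-04 2.85000000e-01] [0.65653522 0.01890871 0.35      ] head yaw 13.076009329912768 0.09441101916825229
```

Emit:
send_rows(commands=[[0,0,0,-1,0.05,-0.1,0.9],[0,0,0,-2.2,0.05,-0.3,0.9],[0,0,0,-3.4,0.07,-0.5,0.9],[0,0,1,-4.6,0.1,-0.5,0.9],[0,0,2.2,-5.8,0.4,-0.5,0.9],[0,0,3.5,-7,0.8,-0.5,0.9],[0,0,4.8,-8.2,1.2,-0.5,0.9],[0,0,6.1,-9.4,1.6,-0.5,0.9],[0,0,7.4,-10.6,2,-0.5,0.9],[0,0,8.7,-11.8,2.4,-0.5,0.9],[0,0,10,-13,2.8,-0.5,0.9],[0,0,11.3,-14.2,3.2,-0.5,0.9],[0,0,12.6,-15.4,3.6,-0.5,0.9],[0,0,13.9,-16.6,3.8,-0.5,0.9],[0,0,15.2,-17.6,3.97,-0.5,0.9],[0,0,16.76,-18.25,3.97,-0.5,0.9],[0,0,16.76,-18.25,3.97,-0.5,0.9],[0,0,16.76,-18.25,3.97,-0.5,0.9],[0,0,16.76,-18.25,3.97,-0.5,0.9]])

```text
time_s: 9.52
position: [0.4326, -0.3433, 0.2657]
tcp_rot: [[1.0, 0.004, -0.002], [0.004, -1.0, 0.003], [-0.002, -0.003, -1.0]]
force: [0.8, -0.7, 0.3]
opening: 0.904
grasp_force: 0.0
```

Run:
```python
from h import *
c,s=snap("w6");print(s["time_s"],s["position"],wproj(c,s,[.504,-.35,.089])*1.5625)
from rig import optics
t=optics.capture("top");t2=optics.capture("scene");pickle.dump((t,t2),open("cap1.pkl","wb"))
```

```text
9.5167 [ 0.43255557 -0.34332509  0.2657479 ] [405.75753265 173.18995039]
```

View pics/w6.png

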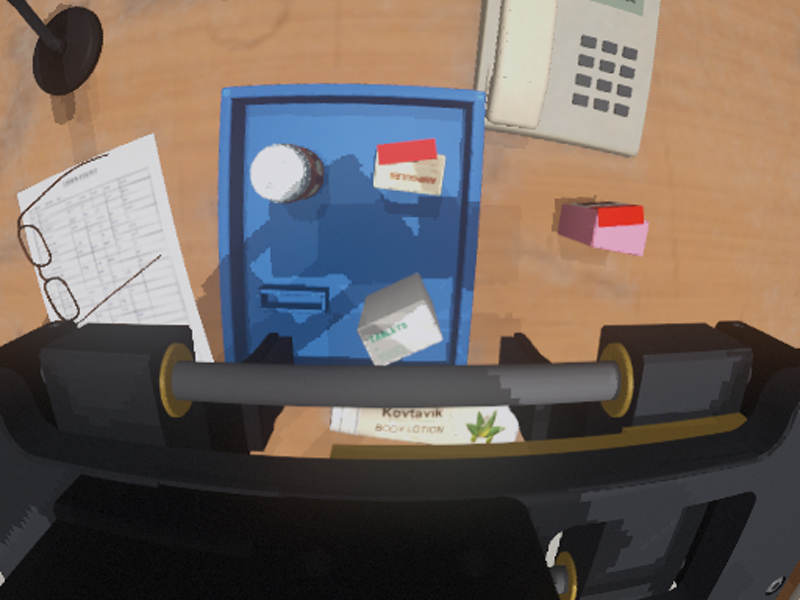

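The wrist view shows the cream carton's flap at (378–437, 140–162) with its top face reaching down to about (441,193). The empty pocket is at (293,298), and the bottle and white carton are undisturbed.

Run:
```python
from h import *
c=pickle.load(open("w6.pkl","rb"));s=c["s"];im=c["image"];hsv=cv2.cvtColor(im,cv2.COLOR_BGR2HSV)
box=(slice(80,135),slice(230,295))
red=cv2.inRange(hsv,(0,150,100),(8,255,255))|cv2.inRange(hsv,(172,150,100),(180,255,255))
cr=cv2.bitwise_not(cv2.inRange(hsv,(98,60,0),(118,255,255)))
for n,m in(("red",red),("all",cr)):
    k=np.zeros_like(m);k[box]=m[box];b=max(cv2.findContours(k,0,1)[0],key=cv2.contourArea)
    ap=cv2.approxPolyDP(b,2.0,True)[:,0];print(n,ap.tolist());print([wz(c,s,p.astype(float),.089)[:2].round(3).tolist() for p in ap])
    W=np.array([wz(c,s,p[0].astype(float),.089)[:2] for p in b]);print(cv2.minAreaRect((W*1000).astype(np.float32)))
B=cv2.resize(im[80:140,225:300],(750,600),interpolation=cv2.INTER_NEAREST);cv2.imwrite("pics/car.png",B)
for r in range(88,128,3):print(r,hsv[r,236:290:2,2].tolist())
```

```text
red [[277, 89], [242, 93], [243, 104], [278, 100]]
[[0.529, -0.369], [0.524, -0.33], [0.512, -0.331], [0.517, -0.371]]
((520.3150634765625, -350.3116760253906), (13.90059757232666, 40.54032516479492), 6.402989864349365)
all [[278, 88], [242, 92], [239, 119], [280, 125], [284, 99], [279, 98]]
[[0.531, -0.371], [0.526, -0.33], [0.495, -0.327], [0.488, -0.373], [0.518, -0.377], [0.519, -0.372]]
((511.62908935546875, -352.6579895019531), (50.36511993408203, 41.802345275878906), 83.13758087158203)
88 [205, 205, 205, 205, 206, 206, 204, 205, 205, 205, 205, 205, 205, 205, 205, 204, 205, 204, 189, 190, 186, 184, 204, 204, 203, 203, 204]
91 [205, 205, 205, 205, 204, 205, 203, 164, 172, 213, 214, 215, 216, 220, 219, 220, 220, 220, 220, 220, 220, 201, 204, 204, 204, 204, 203]
94 [204, 204, 205, 217, 219, 220, 220, 219, 220, 220, 219, 220, 220, 219, 220, 220, 220, 220, 220, 220, 220, 211, 204, 204, 203, 203, 203]
97 [204, 204, 164, 219, 219, 220, 220, 220, 219, 220, 220, 219, 220, 220, 220, 219, 220, 220, 220, 220, 220, 216, 204, 205, 204, 204, 204]
100 [204, 205, 144, 219, 220, 220, 220, 220, 2
[... 653 characters left out ...]

115 [153, 155, 208, 218, 218, 217, 217, 218, 218, 218, 218, 218, 218, 205, 196, 203, 170, 164, 167, 169, 167, 169, 198, 215, 203, 204, 204]
118 [152, 142, 218, 218, 217, 218, 218, 218, 218, 218, 218, 218, 218, 218, 218, 218, 218, 198, 198, 198, 198, 198, 207, 211, 203, 203, 203]
121 [152, 152, 152, 191, 191, 177, 173, 164, 180, 189, 200, 203, 210, 216, 213, 212, 215, 209, 198, 198, 199, 198, 200, 155, 191, 191, 203]
124 [152, 152, 151, 150, 132, 181, 176, 176, 176, 175, 177, 176, 177, 176, 177, 176, 176, 166, 169, 170, 163, 162, 167, 176, 191, 191, 200]
127 [151, 151, 150, 139, 115, 143, 151, 176, 175, 175, 176, 176, 177, 176, 181, 176, 114, 114, 114, 113, 114, 112, 113, 114, 132, 133, 132]
```

View pics/car.png

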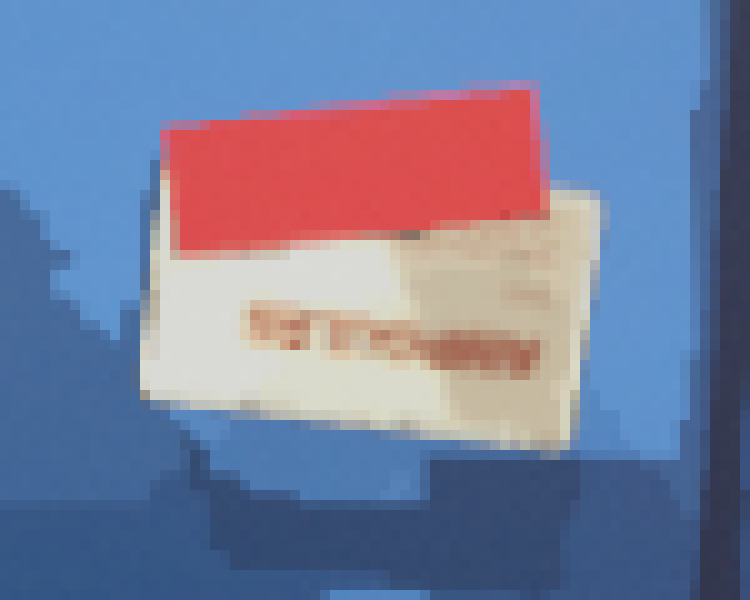

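The flap's yaw (+6.4°) differs from the cream body's (−6.5°). The body measures about 50×29 mm, and turned by ~13° its bounding box comes to 55×39 mm, which matches the stated 56×41. So the carton frame follows the label and flap. Two independent estimates of the centre agree on (0.5065, −0.352).

Run:
```python
from h import *
from rig import read_state
s=read_state();print(step(s,[.5065,-.352,.15],down(6.4)))
```

```text
[-0.013  0.006 -1.233  2.452  0.305  3.889]
```

Emit:
send_rows(commands=[[0,0,-0.6,1,0.15,1,0.78],[0,0,-1.23,2,0.3,2,0.78],[0,0,-1.23,2.45,0.3,3,0.78],[0,0,-1.23,2.45,0.3,3.89,0.78],[0,0,-1.23,2.45,0.3,3.89,0.78],[0,0,-1.23,2.45,0.3,3.89,0.78],[0,0,-1.23,2.45,0.3,3.89,0.78]])

```text
time_s: 10.25
position: [0.507, -0.3538, 0.1517]
tcp_rot: [[0.994, 0.11, 0.001], [0.11, -0.994, -0.001], [0.001, 0.001, -1.0]]
force: [0.0, -0.9, 0.7]
opening: 0.779
grasp_force: 0.0
```

Run:
```python
from h import *
c,s=snap("w7");im=c["image"];hsv=cv2.cvtColor(im,cv2.COLOR_BGR2HSV);print(s["position"],s["tcp_rot"][:,0])
red=cv2.inRange(hsv,(0,130,80),(8,255,255))|cv2.inRange(hsv,(172,130,80),(180,255,255))
k=np.zeros_like(red);u=wproj(c,s,[.5203,-.3503,.089]).astype(int);cv2.circle(k,tuple(int(v) for v in u),45,255,-1);k&=red
b=max(cv2.findContours(k,0,1)[0],key=cv2.contourArea)
for z in(.089,.092):
  W=np.array([wz(c,s,p[0].astype(float),z)[:2] for p in b]);print(u,cv2.minAreaRect((W*1000).astype(np.float32)))
print(step(s,[.5065,-.352,.052],down(6.4)))
```

```text
[ 0.50697668 -0.35384454  0.15174239] [0.99398519 0.10950823 0.0011781 ]
[250 183] ((521.5252075195312, -350.32037353515625), (17.611560821533203, 41.778831481933594), 6.303905963897705)
[250 183] ((522.1983032226562, -350.2684326171875), (17.37784767150879, 41.22426986694336), 6.303877353668213)
[ 0.017 -0.013 -0.023 -0.013 -0.068  3.325]
```

View pics/w7.png

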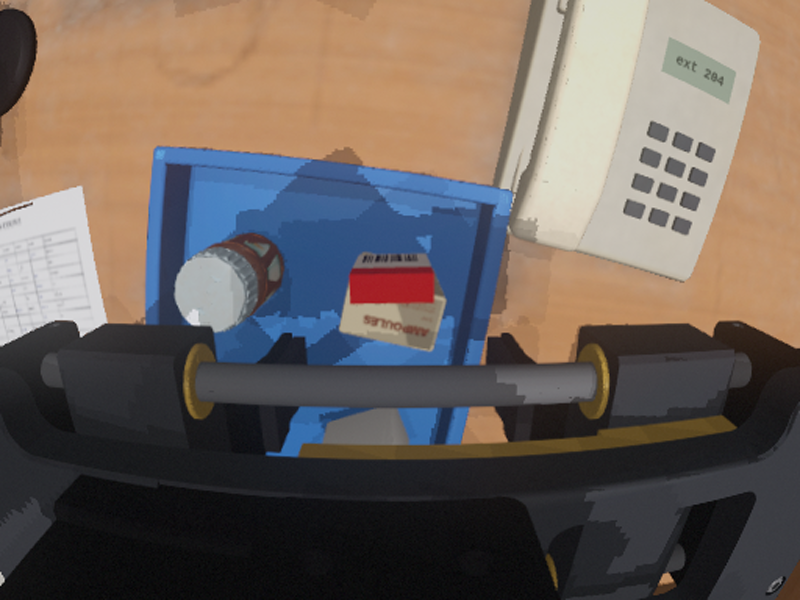

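The barcode face is on the far side, parallel to the flap and square to the tool. The carton (340–445, 255–350) is centred between the fingers, so I descend with the tips just above wall height and close.

Emit:
send_rows(commands=[[0,0,0,0,-0.07,0.7,0.78],[0,0,0,0,-0.07,1.4,0.78],[0,0,0,0,-0.07,2.1,0.78],[0,0,0,0,-0.07,2.8,0.78],[0,0,0,0,-0.07,3.25,0.78],[0,0,0,0,-0.07,3.25,0.78],[0,0,0,0,-0.07,3.25,0.78],[0,0,0,0,-0.07,3.25,0.3],[0,0,0,0,-0.07,3.25,0.3],[0,0,0,0,-0.07,3.25,0.3],[0,0,0,0,-0.07,3.25,0.3],[0,0,0,0,-0.07,3.25,0.3],[0,0,0,0,-0.07,3.25,0.3]])

```text
time_s: 11.38
position: [0.507, -0.3525, 0.0544]
tcp_rot: [[0.994, 0.109, 0.002], [0.109, -0.994, -0.002], [0.002, 0.002, -1.0]]
force: [-0.6, 0.7, 7.4]
opening: 0.613
grasp_force: 28.7
```

Emit:
send_rows(commands=[[0,0,0,0,0,-0.3,0.3],[0,0,0,0,0,-0.8,0.3],[0,0,0,0,0,-1.6,0.3],[0,0,0,0,0,-2.6,0.3],[0,0,0,0,0,-3.6,0.3],[0,0,0,0,0,-4.6,0.3],[0,0,0,0,0,-5.6,0.3],[0,0,0,0,0,-6.5,0.3],[0,0,0,0,0,-6.5,0.3],[0,0,0,0,0,-6.5,0.3]])

```text
time_s: 12.22
position: [0.5069, -0.3522, 0.25]
tcp_rot: [[0.994, 0.109, 0.003], [0.109, -0.994, -0.003], [0.003, 0.003, -1.0]]
force: [0.4, -0.5, -1.3]
opening: 0.615
grasp_force: 28.7
```

Run:
```python
from h import *
c,s=snap("w8");im=c["image"];hsv=cv2.cvtColor(im,cv2.COLOR_BGR2HSV);print(s["time_s"],s["position"],s["opening"],s["grasp_force"])
red=cv2.inRange(hsv,(0,130,80),(8,255,255))|cv2.inRange(hsv,(172,130,80),(180,255,255))
k=np.zeros_like(red);k[180:260,200:310]=red[180:260,200:310]
b=max(cv2.findContours(k,0,1)[0],key=cv2.contourArea)
z=s["position"][2]+.035
W=np.array([(s["tcp_rot"].T@(wz(c,s,p[0].astype(float),z)-s["position"]))[:2] for p in b]);print("flap in tool",cv2.minAreaRect((W*1000).astype(np.float32)),cv2.boundingRect(b))
cv2.imwrite("pics/w8c.png",cv2.resize(im[150:250,170:340],None,fx=4,fy=4,interpolation=2))
```

```text
12.2167 [ 0.50686349 -0.35222085  0.25004062] 0.6145183082922543 28.710598532397853
flap in tool ((19.344181060791016, -0.30014610290527344), (13.789677619934082, 42.79176712036133), 0.03650938719511032) (206, 205, 93, 29)
```

View pics/w8c.png

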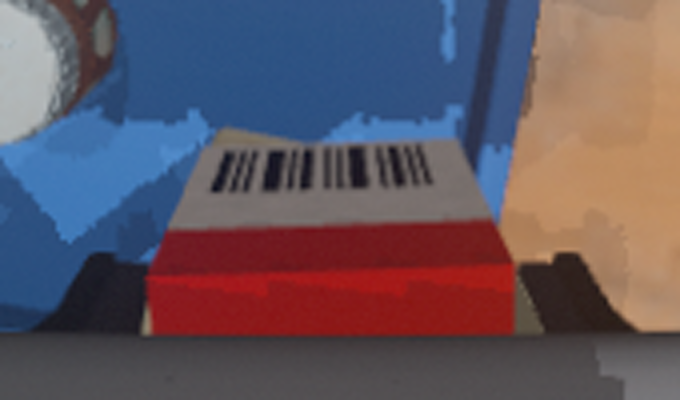

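The carton is held square, with the label facing forward and clear of the pads. Next I work out the presentation pose.

```bash
cat >> h.py <<'E'
def present(d=.1,tilt=30,psi=13.1,win=(.578,0,.27)):
    a=np.deg2rad(30);p=np.deg2rad(psi);e=np.array([np.cos(p),np.sin(p),0]);k=np.array([0,0,1.])
    L=np.array(win)-d*(np.cos(a)*e+np.sin(a)*k)
    a=np.deg2rad(tilt);x=np.cos(a)*e+np.sin(a)*k;z=-(np.cos(a)*k-np.sin(a)*e);Rg=np.c_[x,np.cross(z,x),z]
    return L-Rg@np.array([.021,0,.0054]),Rg
E
python3 - <<'E'
from h import *
from rig import read_state
s=read_state();P,Rg=present();print(P,step(s,P,Rg),step(s,P+[-.01,-.1,.02],Rg));print(s["joint_positions"])
E
```

```text
[ 0.47330823 -0.02436254  0.21417654] [  0.359   5.993  -1.339   0.107 -10.954   1.127] [ 0.359  5.993 -1.339 -0.587 -7.676  0.461]
[-4.51632275e+01  2.79839336e+01  8.18050998e+01 -2.98193487e-03
  7.02095129e+01  3.85896724e+01]
```

Emit:
send_rows(commands=[[0,0.3,-0.1,0,-0.6,0,0.3],[0.1,0.9,-0.2,-0.1,-1.5,0.1,0.3],[0.1,1.6,-0.4,-0.2,-2.5,0.2,0.3],[0.2,2.5,-0.6,-0.3,-3.5,0.3,0.3],[0.2,3.4,-0.8,-0.4,-4.5,0.4,0.3],[0.3,4.3,-1,-0.5,-5.5,0.4,0.3],[0.3,5.2,-1.2,-0.6,-6.5,0.45,0.3],[0.36,6,-1.34,-0.6,-7.3,0.45,0.3],[0.36,6,-1.34,-0.6,-7.7,0.45,0.3],[0.36,6,-1.34,-0.6,-7.7,0.45,0.3],[0.36,6,-1.34,-0.6,-7.7,0.45,0.3]])

```text
time_s: 13.18
position: [0.4638, -0.1249, 0.2342]
tcp_rot: [[0.844, 0.226, 0.487], [0.197, -0.974, 0.112], [0.499, 0.001, -0.866]]
force: [0.8, -0.9, -0.7]
opening: 0.618
grasp_force: 28.7
```

Run:
```python
from h import *
from rig import read_state
s=read_state();P,Rg=present();print(s["time_s"],s["position"],step(s,P,Rg),s["joint_positions"],s["grasp_force"])
```

```text
13.1833 [ 0.46384568 -0.12488377  0.23415294] [ 1.100e-02  8.000e-03  3.000e-03  5.930e-01 -3.193e+00  1.107e+00] [-45.11396792  12.31138086 120.49491644  42.89606815  38.52719656
  -0.43310358] 28.696976464889303
```

Emit:
send_rows(commands=[[0,0,0,0.1,-0.5,0.2,0.3],[0,0,0,0.2,-1.1,0.4,0.3],[0,0,0,0.3,-1.7,0.6,0.3],[0,0,0,0.4,-2.3,0.8,0.3],[0,0,0,0.5,-2.8,1,0.3],[0,0,0,0.59,-3.19,1.11,0.3],[0,0,0,0.59,-3.19,1.11,0.3],[0,0,0,0.59,-3.19,1.11,0.3],[0,0,0,0.59,-3.19,1.11,0.3],[0,0,0,0.59,-3.19,1.11,0.3],[0,0,0,0.59,-3.19,1.11,0.3]])

```text
time_s: 14.1
position: [0.4734, -0.0249, 0.2146]
tcp_rot: [[0.843, 0.225, 0.488], [0.195, -0.974, 0.112], [0.501, 0.001, -0.865]]
force: [-0.3, -0.1, -1.3]
opening: 0.612
grasp_force: 28.7
```

Run:
```python
from h import *
from rig import optics,read_state
s=read_state();P,Rg=present();print(s["time_s"],s["position"],step(s,P,Rg),s["joint_positions"],s["qvel"].round(2),s["grasp_force"])
c,s=snap("w9");im=c["image"];hsv=cv2.cvtColor(im,cv2.COLOR_BGR2HSV)
red=cv2.inRange(hsv,(0,110,50),(10,255,255))|cv2.inRange(hsv,(170,110,50),(180,255,255))
n,l,st,ce=cv2.connectedComponentsWithStats(red)
print([(st[i].tolist(),ce[i].round(1).tolist()) for i in range(1,n) if st[i][4]>25]);print("window pred",wproj(c,s,[.578,0,.27]))
# dock check from top and scene cams: logger top centre at z=.105
t=optics.capture("top");sc=optics.capture("scene")
o=pickle.load(open("cap0.pkl","rb"))
for nm,q in(("top",t),("scene",sc)):
    K=q["intrinsics"];E=q["extrinsics"]
    for P in([.382,.30,.015],[.382,.30,.105]):
        v=E[:3,:3]@P+E[:3,3];print(nm,P,(K@(v/v[2]))[:2].round(1))
    D=cv2.absdiff(q["image"],o[nm]["image"]).max(2)
    v=E[:3,:3]@np.array([.382,.30,.08])+E[:3,3];u=(K@(v/v[2]))[:2].astype(int)
    k=np.zeros_like(D);k[u[1]-28:u[1]+28,u[0]-28:u[0]+28]=(D>40)[u[1]-28:u[1]+28,u[0]-28:u[0]+28]*255
    m=cv2.inRange(q["image"],(170,170,170),(255,255,255))&k;ys,xs=np.nonzero(m);print(nm,len(xs),xs.min(initial=999),xs.max(initial=0),ys.min(initial=999),ys.max(initial=0))
```

```text
14.1 [ 0.47341737 -0.02487971  0.21455423] [ 0.017 -0.015 -0.008 -0.006 -0.018  0.011] [-30.01568972  13.16151972 124.9742223   48.28223364  27.21598083
   6.11639646] [-0.04 -0.28  0.65  0.16  0.08 -0.03] 28.695657657553966
[([229, 13, 41, 18, 681], [249.5, 21.4]), ([362, 19, 133, 115, 10169], [429.0, 82.3]), ([206, 205, 93, 29, 2461], [253.2, 220.0]), ([265, 269, 18, 8, 75], [274.0, 272.6]), ([284, 271, 8, 7, 33], [286.9, 273.8])]
window pred [252.21606477  23.38242477]
top [0.382, 0.3, 0.015] [157.4 234. ]
top [0.382, 0.3, 0.105] [151.5 233.5]
top 42 144 158 232 235
scene [0.382, 0.3, 0.015] [165.3 305.1]
scene [0.382, 0.3, 0.105] [161.5 281.8]
scene 78 152 171 279 286
```

The wrist camera sees the red window within 3 px of its predicted place. The top and scene cameras both show the logger's top at its home position. The arm is at rest, so I'm handing in.

```bash
python3 -c "
from rig import bot
print(bot.hand_in())"
```

```text
the job is handed in; nothing more can be done
None
```

I handed the job in at about 14 s of the 64 s limit, but hand-in returned no verdict: the logger is home in the dock and released, and the cream carton is held about 10 cm in front of the scanner, label square to the window and clear of the fingers, by my measurements; I viewed 12 pictures, over the limit of 10.

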